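# Stow the bonding-exercise kit in its docks

### The arm

A 7-joint arm with a two-finger parallel gripper is mounted at the origin on a cart in front of the work surface, level with it; the furniture and walls round the work are solid. World frame = base frame: x ahead of the robot, y to its left, z up, the work surface at z = 0. Lengths are in m, angles in rad, forces in N, time in s.
With the tool pointing down it reaches from about 0.35 to 0.9 m from the base axis. Payload 7.2 kg.
Tool frame: the origin (TCP) lies midway between the tips of the shut fingers; the grasp point (between the pads) lies 19 mm behind it; z points along the fingers, y is the line along which they close (so a half turn about z gives the same grasp; the last joint's range is limited). The gripper opens to 85 mm and grips with 20 to 120 N. Pads are 22 mm wide; open, the fingers measure 114 mm over their backs; the gripper's body (76 mm by 85 mm) begins 54 mm behind the grasp point. The pads swing forward as they close: fully open they stand 13 mm farther back than shut.
Start: joints at [1.093, 0.411, -0.013, 1.596, 0.006, 1.134, -0.082], TCP at [0.249, -0.573, 0.231] pointing down, gripper open.
Joint ranges: [-2.95, 2.95], [-0.29, 1.99], [-1.47, 1.44], [0.14, 2.54], [-1.03, 4.17], [0.13, 1.85], [-2.86, 2.86]. Speed limits (rad/s): [2.39, 2.39, 3.01, 3.01, 3.14, 3.14, 3.14].

### API

Orientations are given as [roll, pitch, yaw] about the fixed x, y, z axes, in that order (R = Rz(yaw) Ry(pitch) Rx(roll)).
In Python, from cell import env gives the robot as it stands.
- The arm moves only by the shell command python3 -m inch 'ROWS' [OPENING] [FORCE]. ROWS is text: rows parted by semicolons, each of 4 numbers parted by spaces: the shift along the tool's x, y, z in cm, then the turn about the tool's z in degrees. In form: dx dy dz yaw; .... A call has 1 to 10 rows; each row shifts and turns the commanded pose from where the row before left it, along the tool's axes as they then stand; what a row does not reach is not made up. A row lasts 1/8 s, in which the tool goes at most 62.5 mm and 10.7 degrees, less where a joint would pass 70% of its speed; a pose out of reach is approached as far as the arm can. A call is refused whole if a number of a shift passes 6.25 or a number of a turn 10.7, either way. A call with a gripper value outside its range is refused whole. OPENING is the opening, from -1 (shut) to 1 (fully open), set as the call begins (- or left out, the last holds). The fingers move at their own pace and stop on an object; FORCE is the grip in N (left out, the last holds). Time passes only in rows, so rows that do not move let the fingers close. It gives the time, the measured TCP pose, the force, the opening and the grip force at its end, in the units of the state.
- env.observe(): the state, without advancing time (a new reading comes with each control period).
- env.get_image(name): name is "scene" or "side" or "wrist"; returns a dict with "frame" (384x512x3 uint8, red, green, blue), "fovy" (degrees; the focal length in pixels is half the picture's height over the tangent of half this angle, whatever the lens; pixels are square), "cx", "cy" (the principal point, pixels), "world_from_camera" (4x4, takes a point from camera to world coordinates); the wrist camera has in their place "mount" (4x4, takes a point from camera to tool coordinates, whose origin is the TCP and whose axes are the flange's). Camera axes: x right, y down, z forward; pixel columns grow to the right and rows downward; lengths in m; the calibration is good to about 2 mm. The wrist camera is an equidistant fisheye: a pixel r from the principal point sees the ray r / f radians off the axis. A picture is of the moment at which its call begins: read the wrist's pose just before it. There is no depth.
- env.close_job(): hands the job in; it is judged then, once.
The state is a dict: "time": time; "qpos": joint angles; "dq": joint speeds; "joint_torque": joint torques, N m; "eef_pos": TCP position; "tool_rot": TCP orientation; "contact_force": force on the tool from outside, world axes, zero at the start; "torque": the same for the moment, N m; "width": finger opening in m; "grip_force": force on a finger pad.
Only numpy, scipy, OpenCV 4.12 (cv2) and the standard library are available. Lean on these libraries where they do the work, as an engineer would, in place of code of your own. Each camera call takes 0.05 s, during which the arm holds its last target. There are 200 camera calls.

### The job

Put the four pieces of the bonding-exercise kit into the docks of their own colour: the pink practice jaw in the pink cradle and the teal box in the teal cradle, each lying flat and lengthwise between the corner brackets, and the two dropper bottles standing in the round wells that match their labels (red label in the red well, pale blue label in the pale blue well). Keep the bottles upright all the while, let go of everything, and leave the amber glass dish and the grey-white foil case where they are.

Things in the scene. Friction and masses are not known exactly. Their poses are not given: they have to be found in the camera images.
- practice_jaw: Pink practice jaw block with six cream teeth on top; 22 wide x 58 long x 29 mm high; the pink base, the part to grip, is 20 mm high. Origin at the centre of its underside; x across its width, y along its length, z up. Take it across the width near the middle. (The one at the very back of the desk is not meant.)
- post_box: Flat plain teal box, 36 wide x 60 long x 18 mm high, 30 g. Origin at the centre of its underside; x across its width, y along its length, z up. Take it across the width near the middle.
- red_bottle: Small round dropper bottle with black body, red label and white cap, 21 mm diameter, body 40 mm high, cap (15.5 mm diameter) up to 58 mm; stands upright, 30 g. Origin at the centre of its underside, z up through the cap.
- blue_bottle: Small round dropper bottle with white body, pale blue label and black cap, 21 mm diameter, body 40 mm high, cap (15.5 mm diameter) up to 58 mm; stands upright, 30 g. Origin at the centre of its underside, z up through the cap.
- pink_cradle: Pink rectangular cradle with a dark grey mat on its floor, inside 36 x 72 mm, outside 42 x 78 mm. Screwed down. Floor 4 mm thick; four L-shaped corner brackets 3 mm thick rise to 12 mm above the desk, 14 mm long on the long sides and 10 mm on the short; between them the sides are open for fingers. Origin at the centre of its underside on the desk, z up, y along its length.
- teal_cradle: Teal rectangular cradle with a dark grey mat on its floor, inside 50 x 74 mm, outside 56 x 80 mm. Screwed down. Floor 4 mm thick; four L-shaped corner brackets 3 mm thick rise to 12 mm above the desk, 14 mm long on the long sides and 10 mm on the short; between them the sides are open for fingers. Origin at the centre of its underside on the desk, z up, y along its length.
- red_well: Dark red round well for a bottle, open at the top: bore 36 mm, outer wall 45 mm diameter, foot flange 58 mm, rim 14 mm above the desk, floor 4 mm above the desk. Screwed down. Origin at the centre of its underside on the desk, z up.
- blue_well: Pale blue round well for a bottle, open at the top: bore 36 mm, outer wall 45 mm diameter, foot flange 58 mm, rim 14 mm above the desk, floor 4 mm above the desk. Screwed down. Origin at the centre of its underside on the desk, z up.
- amber_dish: Bystander: small waisted amber glass dish, 32 mm diameter, 25 mm high, to the right of the work. Origin at the centre of its underside. Leave it.
- foil_case: Bystander: flat grey-white hinged case, 34 x 56 x 18 mm, at the far side of the work. Origin at the centre of its underside. Leave it.
Things that resemble listed ones, but are neither listed nor needed, are in the scene too. Leave any green or purple look-alike of the practice_jaw alone. What is shaped like the blue_bottle but green or purple is not meant.

How it is judged:
At the end, for the whole second after the job is handed in: Each thing rests released and still on the floor of the dock of its colour: centre within 12 mm, level or upright within 0.1 rad, underside 1 to 8 mm above the dock's; jaw and box lengthwise within 0.35 rad (either way round); dish and case moved less than 20 mm (horizontal distance between practice_jaw and pink_cradle below 0.012 m and z of practice_jaw in the frame of pink_cradle between 0.001 and 0.008 m and angle between each of practice_jaw, post_box, red_bottle, blue_bottle's own z axis and vertical below 0.1 rad and linear speed of each of practice_jaw, post_box, red_bottle, blue_bottle below 0.02 m/s and angle between the y axis of practice_jaw and the y axis of pink_cradle, either way round below 0.35 rad and horizontal distance between post_box and teal_cradle below 0.012 m and z of post_box in the frame of teal_cradle between 0.001 and 0.008 m and angle between the y axis of post_box and the y axis of teal_cradle, either way round below 0.35 rad and horizontal distance between red_bottle and red_well below 0.012 m and z of red_bottle in the frame of red_well between 0.001 and 0.008 m and horizontal distance between blue_bottle and blue_well below 0.012 m and z of blue_bottle in the frame of blue_well between 0.001 and 0.008 m and distance of each of amber_dish, foil_case from where it was at the start of the episode below 0.02 m); the robot touches nothing.
It fails at once if a dropper bottle is tipped over (angle between any of red_bottle, blue_bottle's own z axis and vertical above 0.6 rad).
It fails at once if a bystander is pushed away (distance of any of amber_dish, foil_case from where it was at the start of the episode above 0.02 m).
It also fails if it takes over 102 s, if anything falls off the work surface, if the arm or the gripper's body presses on something with over 40 N, if the wrist force passes 120 N, or if a joint passes its speed limit or range.

## Working session

There is one attempt and no reset: what is moved stays moved. The work goes in short steps, Python scripts to look and compute and a shell command to move; the robot and the scene stay as the last step left them, time stands still between calls to the robot, and variables do not carry over. Pictures are saved under pics/ and viewed, at most 16 in all, crops included, and the job is handed in when it is done.

```bash
ls; mkdir -p pics; python3 - <<'E'
from cell import env
import cv2
s=env.observe(); print({k:s[k] for k in('time','eef_pos','tool_rot','width')})
for n in('scene','side'):
    d=env.get_image(n); print(n,d['fovy'],d['cx'],d['cy'],d['world_from_camera'])
    cv2.imwrite(f'pics/{n}0.png',cv2.resize(d['frame'][:,:,::-1],(800,600),interpolation=cv2.INTER_CUBIC))
d=env.get_image('wrist');print(d['mount'],d['fovy'])
E
```

```text
pics
{'time': 0.0, 'eef_pos': array([ 0.24877733, -0.57281327,  0.23045048]), 'tool_rot': array([-3.13997904e+00,  1.18580869e-04,  4.09806639e-01]), 'width': 0.08564144671513825}
scene 56.482282221201565 258.3669245485187 189.68779145547325 [[ 0.6636872  -0.27443841  0.69584686 -0.05915028]
 [-0.74798849 -0.23640253  0.62018309 -0.42087318]
 [-0.0057021  -0.93209302 -0.36217411  0.37471155]
 [ 0.          0.          0.          1.        ]]
side 42.0293689038563 249.57850525571442 198.4820109632392 [[-0.98675874 -0.10173406  0.12632247  0.41372013]
 [-0.16127661  0.53266512 -0.8308175   1.13528714]
 [ 0.01723486 -0.8401893  -0.54201929  0.71458678]
 [ 0.          0.          0.          1.        ]]
[[-2.75960911e-04 -9.66071289e-01 -2.58275412e-01  6.59496166e-02]
 [ 9.99999231e-01 -5.78893398e-04  1.09685854e-03 -2.80213532e-04]
 [-1.20915748e-03 -2.58274911e-01  9.66070706e-01 -1.42047396e-01]
 [ 0.00000000e+00  0.00000000e+00  0.00000000e+00  1.00000000e+00]] 65.70646984690485
```

View pics/scene0.png

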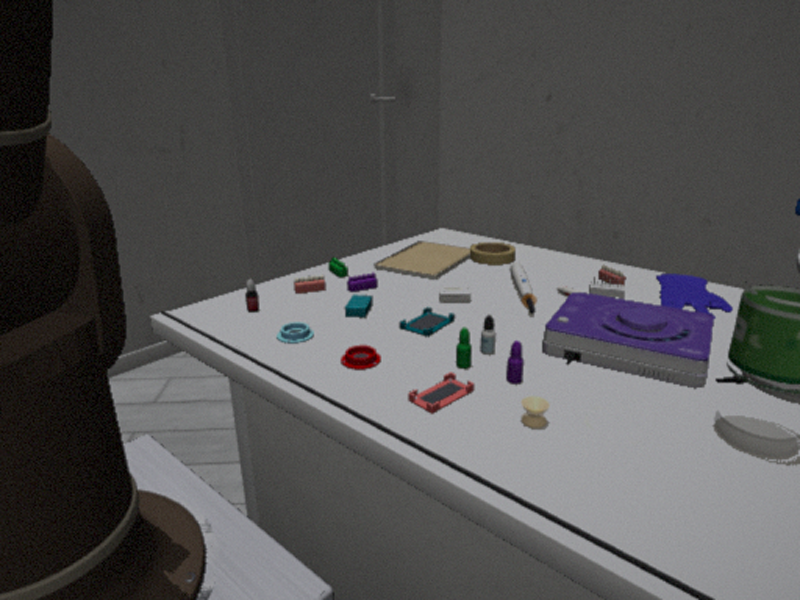

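View pics/side0.png

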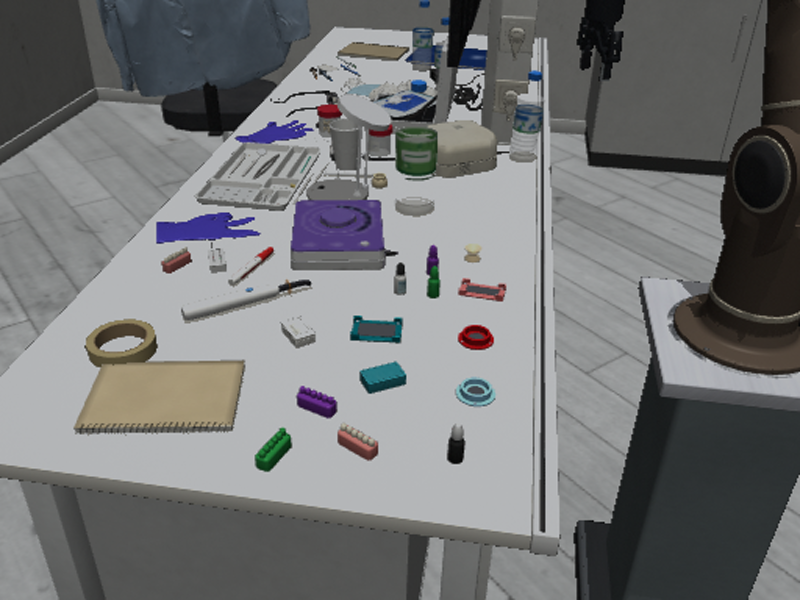

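The side view (800x600) shows the jaw at (358,440), the box at (383,377), and the bottles with bases at (456,460) for red and (400,292) for blue. The docks are pink (482,290), teal (377,329), red (476,337) and blue (475,391). The dish is at (473,255), the case at (299,331), and there are green and purple decoys. I'll localise these next.

```bash
cat > h.py <<'E'
import numpy as np,cv2
from cell import env
from scipy.spatial.transform import Rotation as R
def cam(n):
    s=env.observe(); d=env.get_image(n)
    d['f']=192/np.tan(np.radians(d['fovy']/2)); d['fish']=n=='wrist'
    if d['fish']:
        T=np.eye(4);T[:3,:3]=R.from_euler('xyz',s['tool_rot']).as_matrix();T[:3,3]=s['eef_pos'];d['T']=T@d['mount']
    else: d['T']=d['world_from_camera']
    return d
def ray(d,u,v):
    x,y=(np.asarray(u)-d['cx'])/d['f'],(np.asarray(v)-d['cy'])/d['f']
    if d['fish']:
        r=np.hypot(x,y)+1e-12; p=np.stack([x/r*np.sin(r),y/r*np.sin(r),np.cos(r)],-1)
    else: p=np.stack([x,y,np.ones_like(x)],-1)
    return p@d['T'][:3,:3].T
def hit(d,u,v,z):
    r=ray(d,u,v);o=d['T'][:3,3];return (o+r*((z-o[2])/r[...,2])[...,None])[...,:2]
E
python3 - <<'E'
from h import *
d=cam('side')
for n,u,v,z in[('jaw',358,443,.012),('box',383,377,.012),('redb',456,460,0),('blueb',400,292,0),('pinkc',482,290,.005),('tealc',377,329,.005),('redw',476,337,.008),('bluew',475,391,.008),('dish',473,255,.01),('case',299,331,.01),('green',433,297,0),('purple',432,270,0)]:
    p=hit(d,u*.64,v*.64,z);print(n,p.round(3),np.hypot(*p).round(3))
E
```

```text
jaw [0.567 0.384] 0.684
box [0.558 0.239] 0.607
redb [0.438 0.38 ] 0.579
blueb [ 0.572 -0.021] 0.573
pinkc [ 0.431 -0.047] 0.434
tealc [0.591 0.107] 0.6
redw [0.431 0.104] 0.444
bluew [0.423 0.242] 0.487
dish [ 0.456 -0.162] 0.484
case [0.71  0.143] 0.725
green [ 0.514 -0.016] 0.514
purple [ 0.526 -0.109] 0.537
```

```bash
python3 - <<'E'
from h import *
d=cam('side')
for n,u,v in[('pole',487,150),('stand',338,195),('jar',415,172),('bottle',523,158),('bag',468,170)]:
    print(n,hit(d,u*.64,v*.64,0.).round(3))
E
python3 -m inch '0 0 -6 0;0 0 -5 0;0 0 0 0' 1 30
```

```text
pole [ 0.461 -0.731]
stand [ 0.766 -0.396]
jar [ 0.619 -0.557]
bottle [ 0.372 -0.696]
bag [ 0.498 -0.594]
time: 0.62
eef_pos: [0.2497, -0.5749, 0.3461]
tool_rot: [3.134, -0.001, 0.41]
contact_force: [1.3, -0.2, -1.4]
width: 0.0848
grip_force: 0.0
```

```bash
python3 -m inch '3.6 -4.26 0 0;3.6 -4.26 0 0;3.6 -4.26 0 0;3.6 -4.26 0 0;3.6 -4.26 0 0;3.6 -4.26 0 0;3.6 -4.26 0 0;3.6 -4.26 0 0;3.6 -4.26 0 0;3.6 -4.26 0 0'; python3 -m inch '3.6 -4.26 0 0;3.6 -4.26 0 0;3.6 -4.26 0 0;0 0 0 8;0 0 0 8;0 0 0 7.5;0 0 0 0;0 0 0 0;0 0 0 0;0 0 0 0'
python3 - <<'E'
from h import *
d=cam('wrist');s=env.observe();print(s['eef_pos'],s['tool_rot'],s['qpos'].round(2))
cv2.imwrite('pics/w0n.png',d['frame'][:,:,::-1]);np.save('pics/w0T.npy',d['T'])
cv2.imwrite('pics/w0.png',cv2.resize(d['frame'][:,:,::-1],(800,600),interpolation=cv2.INTER_CUBIC))
E
```

```text
time: 1.88
eef_pos: [0.4093, -0.0374, 0.3407]
tool_rot: [3.142, 0.0, 0.41]
contact_force: [1.4, 0.1, -0.3]
width: 0.0854
grip_force: 0.0
time: 3.12
eef_pos: [0.4576, 0.1211, 0.3413]
tool_rot: [3.142, -0.0, 0.0]
contact_force: [-0.3, -0.2, 0.7]
width: 0.0852
grip_force: 0.0
[0.45762598 0.12111003 0.3412953 ] [ 3.14158108e+00 -1.26652302e-04  1.43670742e-04] [ 0.26  0.12 -0.67  1.75  0.08  1.3  -2.  ]
```

View pics/w0.png

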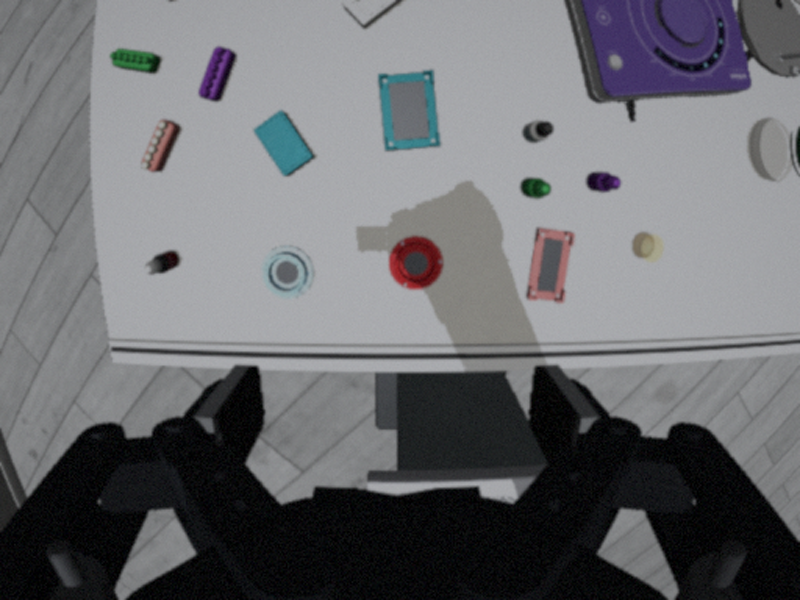

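The top-down wrist view (800x600) shows everything cleanly: jaw (160,146), box (284,142), red bottle (163,262), blue bottle (538,131). The docks are teal (409,110), red (416,262), blue (288,272) and pink (550,265). Next I'll segment by colour and fit rectangles.

```bash
cat > seg.py <<'E'
from h import *
def blob(d,u,v,hue,tol=10,smin=60,vmin=30,win=45):
    """convex hull (pixels) of the hue-matching blob around (u,v)"""
    H=cv2.cvtColor(d['frame'],cv2.COLOR_RGB2HSV).astype(int)
    m=(np.abs((H[...,0]-hue+90)%180-90)<tol)&(H[...,1]>smin)&(H[...,2]>vmin)
    w=np.zeros_like(m);w[max(0,int(v)-win):int(v)+win,max(0,int(u)-win):int(u)+win]=1
    c,_=cv2.findContours((m&w).astype(np.uint8),cv2.RETR_EXTERNAL,cv2.CHAIN_APPROX_NONE)
    c=[k for k in c if len(k)>8]
    c=min(c,key=lambda k:np.hypot(*(k[:,0].mean(0)-[u,v])))
    return c[:,0].astype(float)
def rect(d,c,z):
    p=hit(d,c[:,0],c[:,1],z); (x,y),(w,h),a=cv2.minAreaRect((p*1000).astype(np.float32))
    if w>h: a+=90
    a=(a+90+90)%180-90   # long-axis angle from world x, deg
    return np.array([x,y,min(w,h),max(w,h),a]).round(1)
E
python3 - <<'E'
from seg import *
for n in('wrist','side'):
    d=cam(n);S=.64;print(n)
    L=dict(wrist=dict(jaw=(160,146,3,.02),box=(284,142,93,.018),tealc=(409,110,93,.008),redw=(416,262,0,.010),bluew=(288,272,96,.010),pinkc=(550,265,0,.008),dish=(648,246,25,.015)),
      side=dict(jaw=(358,442,3,.01),box=(383,377,93,.009),tealc=(377,329,93,.006),redw=(476,337,0,.007),bluew=(475,391,96,.007),pinkc=(482,290,0,.006)))[n]
    f=d['frame']
    for k,(u,v,h,z) in L.items():
        u*=S;v*=S
        try:
            c=blob(d,u,v,h,smin=40 if k!='box' else 80);print(k,rect(d,c,z),c.mean(0).round(1))
        except Exception as e: print(k,e,cv2.cvtColor(f,cv2.COLOR_RGB2HSV)[int(v)-3:int(v)+4:3,int(u)])
    P=np.hstack([cv2.resize(f[int(v*S)-35:int(v*S)+35,int(u*S)-35:int(u*S)+35],(390,390),interpolation=cv2.INTER_CUBIC) for u,v in ([(163,262),(538,131)] if n=='wrist' else [(456,445),(400,280)])])
    cv2.imwrite(f'pics/b_{n}.png',P[:,:,::-1])
    np.savez(f'pics/{n}0.npz',**{k:d[k] for k in('frame','cx','cy','f','fish','T')})
a,b=[cv2.imread(f'pics/b_{n}.png') for n in('wrist','side')]
cv2.imwrite('pics/b.png',cv2.resize(np.vstack([a,b]),(600,600)))
E
```

```text
wrist
jaw [567.9 371.   22.3  56.9 -23.7] [104.3  92.5]
box [561.3 235.   35.9  59.6  32.8] [181.1  91.5]
tealc [593.7 108.5  56.5  80.9   5.3] [261.2  70.2]
redw [435.2 100.6  55.3  56.1   0. ] [265.6 167.9]
bluew [425.9 236.5  41.8  43.7  50. ] [183.6 174.1]
pinkc [433.2 -45.6  44.7  78.4  -4.9] [351.8 169.4]
dish [ 459.2 -161.8   26.8   34.8  -87.3] [413.8 157.4]
side
jaw [569.8 380.9  34.6  67.2 -25. ] [229.1 284.1]
box [559.4 233.7  54.4  66.5  33.1] [244.8 241.2]
tealc [592.6 106.8  72.   81.1   5.7] [240.6 210.5]
redw [433.4 101.7  56.3  65.5 -79.3] [304.2 215.7]
bluew [423.1 239.   54.3  65.7 -84.8] [304.3 250.5]
pinkc [432.3 -49.5  60.   79.5  -5.2] [308.4 185.3]
```

View pics/b.png

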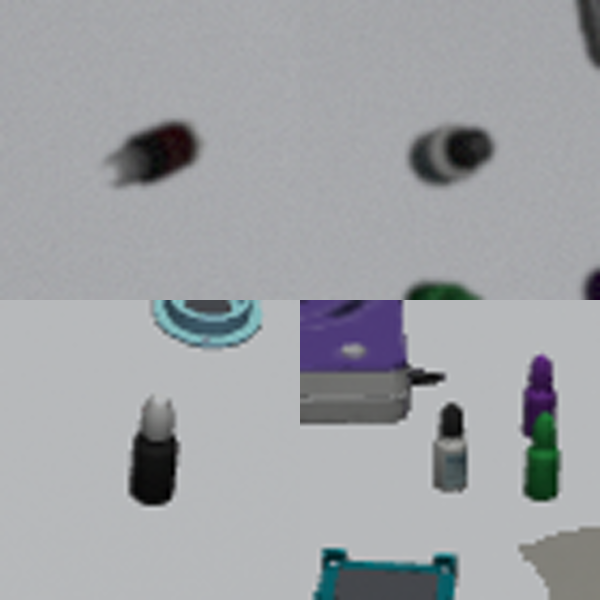

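The crops show both bottles upright. In the wrist view they lean away from the principal point, as perspective would do. In the side view the bases are clear at crop (153,491) and (450,479). Next I'll triangulate them.

```bash
python3 - <<'E'
from h import *
W,S=[dict(np.load(f'pics/{n}0.npz')) for n in('wrist','side')]
for n,w,s in[('red',(109.4,165.8),(291.7,293.6)),('blue',(340.3,84.6),(256,185.8))]:
    print(n,hit(W,*w,0.).round(4),hit(S,*s,0.).round(4))
# caps tops in wrist
print(hit(W,69+128/4.286,132+163/4.286,.055),hit(W,309+170/4.286,48+147/4.286,.055))
print(hit(S,256+157/4.286,249+105/4.286,.055),hit(S,221+151/4.286,144+112/4.286,.055))
E
```

```text
red [0.441  0.3785] [0.438  0.3773]
blue [ 0.5754 -0.0219] [ 0.5733 -0.0268]
[0.44405052 0.37001946] [ 0.57388008 -0.01850851]
[0.43949751 0.37862147] [ 0.57251173 -0.016921  ]
```

```bash
python3 -m inch '3.46 -3.8 3 0;3.46 -3.8 3 0;3.46 -3.8 3 0;0 0 4 -8.2;0 0 4 -8.2;0 0 4 -8.2;0 0 4 -8.2;0 0 0 0;0 0 0 0'
python3 - <<'E'
from seg import *
d=cam('wrist');s=env.observe();print(s['eef_pos'],s['tool_rot'],s['qpos'].round(2))
o=cv2.resize(d['frame'][:,:,::-1],(640,480));cv2.imwrite('pics/w1.png',o)
E
```

```text
time: 4.4
eef_pos: [0.5621, 0.2357, 0.0926]
tool_rot: [-3.141, -0.001, 0.569]
contact_force: [-0.4, 1.4, 0.2]
width: 0.0852
grip_force: 0.0
[0.56243852 0.23586186 0.09320863] [ 3.14132591e+00 -2.59093721e-03  5.69571846e-01] [ 0.03  0.64 -0.72  1.73  0.51  0.96 -1.9 ]
```

View pics/w1.png

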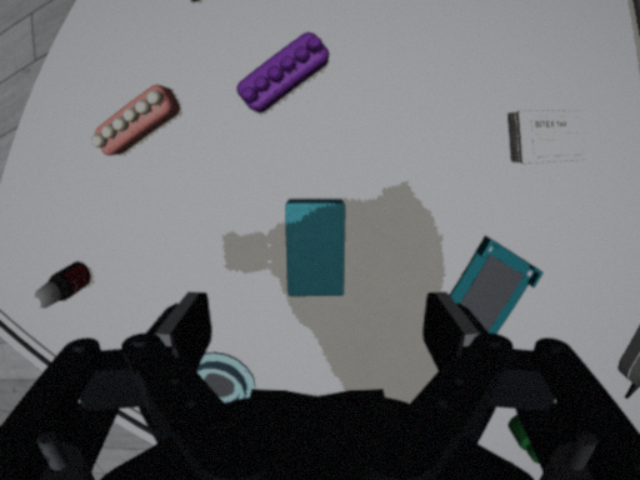

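The box is centred between the fingers at (316,247) and square to them. I'll check its pose once more from here.

```bash
python3 - <<'E'
from seg import *
d=cam('wrist')
print(rect(d,blob(d,252,198,93,smin=80,win=50),.018))
c=blob(d,108,95,3,smin=40);print('jaw',rect(d,c,.02))
print(hit(d,55,222.,.02)) 
E
python3 -m inch '0 0 3 0;0 0 3 0;0 0 2 0;0 0 1 0;0 0 0 0;0 0 0 0'
```

```text
[562.6 237.4  34.8  60.3  33.1]
jaw [572.3 376.2  25.   60.4 -29.7]
[0.44672866 0.37792376]
time: 5.25
eef_pos: [0.562, 0.2356, 0.0023]
tool_rot: [3.141, -0.001, 0.572]
contact_force: [0.6, 0.4, 1.0]
width: 0.0852
grip_force: 0.0
```

```bash
python3 -m inch '0 0 0.1 0;0 0 0 0;0 0 0 0;0 0 0 0;0 0 0 0;0 0 0 0;0 0 0 0;0 0 0 0' -1 30; python3 -m inch '0 0 -2 0;0 0 -3 0;0 0 -3 0;0 0 0 0'
```

```text
time: 6.25
eef_pos: [0.5617, 0.2352, 0.0006]
tool_rot: [3.141, -0.001, 0.572]
contact_force: [-1.3, -0.6, 4.8]
width: 0.0353
grip_force: 31.6
time: 6.75
eef_pos: [0.5628, 0.2361, 0.0836]
tool_rot: [3.141, -0.005, 0.572]
contact_force: [0.9, -0.8, -1.7]
width: 0.0352
grip_force: 30.9
```

```bash
python3 -m inch '0 0 0 9.2;0 0 0 9.2;0 0 0 9.1;0.63 4.33 0 0;0.63 4.33 0 0;0.63 4.33 0 0;0 0 0 0;0 0 0 0'
python3 - <<'E'
from seg import *
d=cam('wrist');s=env.observe();print(s['eef_pos'],s['tool_rot'])
o=cv2.resize(d['frame'][:,:,::-1],(640,480));cv2.imwrite('pics/w2.png',o)
E
```

```text
time: 7.75
eef_pos: [0.5918, 0.1078, 0.0801]
tool_rot: [-3.141, 0.001, 0.092]
contact_force: [0.2, -0.1, -0.3]
width: 0.0354
grip_force: 30.9
[0.59168376 0.10865573 0.08019855] [-3.14077382e+00  4.49467550e-04  9.33550385e-02]
```

View pics/w2.png

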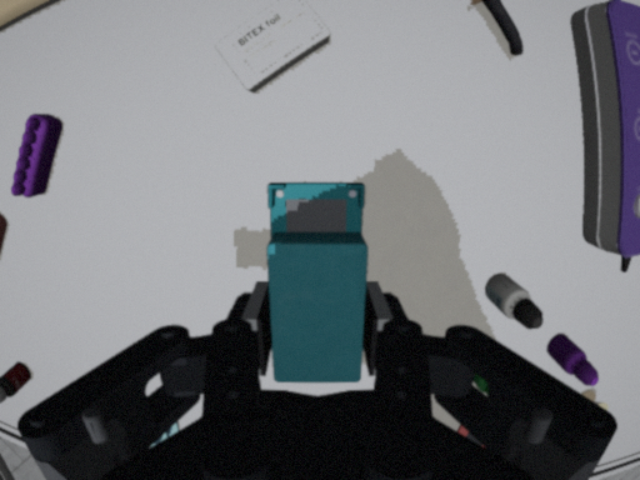

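The box is held level and lines up with the teal cradle behind it (brackets at (277,190) and (358,190)). I'll lower and release.

```bash
python3 -m inch '0.15 0 3 0;0 0 2.5 0;0 0 1.2 0;0 0 0.7 0;0 0 0 0;0 0 0 0' ; python3 -m inch '0 0 0 0;0 0 0 0;0 0 0 0;0 0 0 0' 1; python3 -m inch '0 0 -2 0;0 0 -3 0;0 0 -5 0;0 0 0 0;0 0 0 0'
python3 - <<'E'
from seg import *
d=cam('wrist');s=env.observe();print(s['eef_pos'],s['tool_rot'],s['qpos'].round(2))
o=cv2.resize(d['frame'][:,:,::-1],(640,480));cv2.imwrite('pics/w3.png',o)
E
```

```text
time: 8.55
eef_pos: [0.5942, 0.1079, 0.0071]
tool_rot: [-3.141, -0.001, 0.092]
contact_force: [0.4, 0.2, -0.1]
width: 0.0352
grip_force: 30.9
time: 9.05
eef_pos: [0.5937, 0.1076, 0.0064]
tool_rot: [3.142, -0.0, 0.092]
contact_force: [-0.5, -0.4, 0.6]
width: 0.0853
grip_force: 0.0
time: 9.68
eef_pos: [0.5938, 0.1074, 0.1071]
tool_rot: [3.141, -0.001, 0.092]
contact_force: [0.4, 0.1, -0.6]
width: 0.0852
grip_force: 0.0
[0.59332311 0.10727059 0.10621645] [3.14112205e+00 4.85906456e-04 9.19878264e-02] [ 0.18  0.59 -0.62  1.74  0.41  0.94 -2.08]
```

View pics/w3.png

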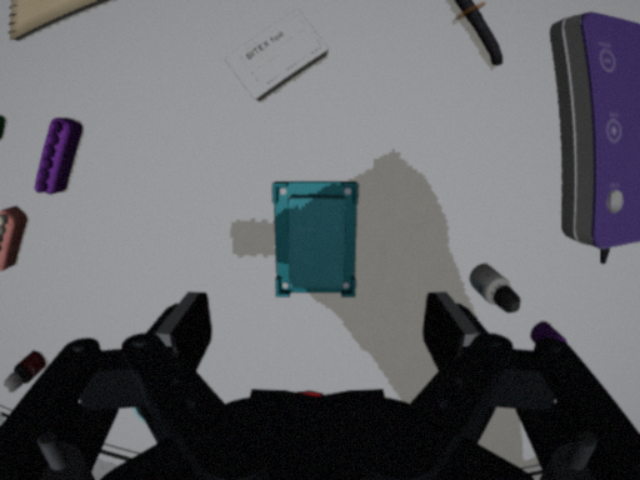

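The box sits flat between the brackets, centred at (316,240). Next is the jaw.

```bash
python3 -m inch '0 -5.31 0 0;0 -5.31 0 0;0 -5.31 0 0;0 -5.31 0 0;0 -5.31 0 0;0 0 0 9.7;0 0 0 9.7;0 0 0 9.6;0 0 0 0;0 0 0 0'
python3 - <<'E'
from seg import *
d=cam('wrist');s=env.observe();print(s['eef_pos'],s['tool_rot'],s['qpos'].round(2))
o=cv2.resize(d['frame'][:,:,::-1],(640,480));cv2.imwrite('pics/w4.png',o)
c=blob(d,252,195,3,smin=40,win=50);print('jaw',rect(d,c,.018),c.min(0),c.max(0))
E
```

```text
time: 10.98
eef_pos: [0.5687, 0.372, 0.1056]
tool_rot: [3.14, 0.0, -0.413]
contact_force: [0.4, -0.0, -0.4]
width: 0.0857
grip_force: 0.0
[0.56890538 0.37201878 0.10573996] [ 3.14083188e+00  5.31664750e-04 -4.13034776e-01] [-0.38  0.66 -0.41  1.55  0.29  1.   -2.86]
jaw [572.2 379.7  21.5  58.8 -29. ] [229. 160.] [259. 230.]
```

View pics/w4.png

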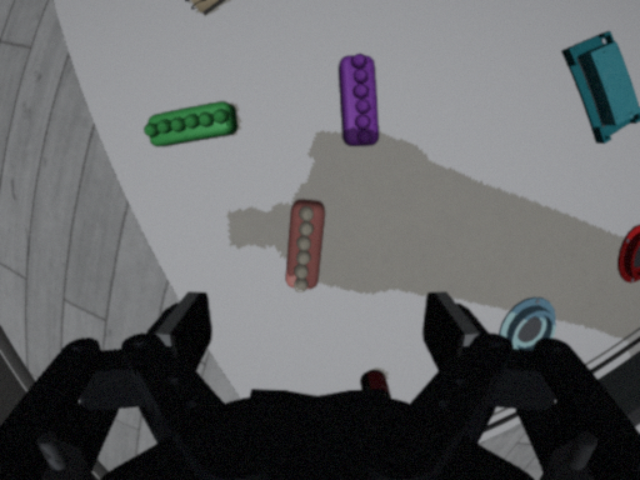

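The jaw is at (306,244), about 8 mm left of the finger midline and turned about 5° further. Joint 7 is at its limit, so I'll use the equivalent half-turn.

```bash
python3 -m inch '0 -0.8 0 -10.3;0 0 0 -10.3;0 0 0 -10.3;0 0 0 -10.3;0 0 0 -10.3;0 0 0 -10.3;0 0 0 -10.3;0 0 0 -10.3;0 0 0 -10.3;0 0 0 -10.3';python3 -m inch '0 0 0 -10.3;0 0 0 -10.3;0 0 0 -10.3;0 0 0 -10.3;0 0 0 -10.3;0 0 0 -10.3;0 0 0 -9.6;0 0 0 0;0 0 0 0'
python3 - <<'E'
from seg import *
d=cam('wrist');s=env.observe();print(s['eef_pos'],s['tool_rot'],s['qpos'].round(2))
c=blob(d,256,205,3,smin=40,win=60);print('jaw',rect(d,c,.018),c.min(0),c.max(0))
E
```

```text
time: 12.28
eef_pos: [0.5728, 0.3789, 0.1062]
tool_rot: [-3.141, -0.0, 1.389]
contact_force: [-0.0, 0.4, 0.2]
width: 0.0856
grip_force: 0.0
time: 13.4
eef_pos: [0.5727, 0.3791, 0.1063]
tool_rot: [3.141, -0.0, 2.626]
contact_force: [0.8, 0.6, -0.1]
width: 0.0855
grip_force: 0.0
[0.572672   0.37915964 0.10633194] [3.14139055e+00 1.32249074e-06 2.62652948e+00] [-0.04  0.89 -1.06  1.5   0.8   1.23 -0.16]
jaw [569.5 381.3  21.4  58.3 -29.6] [240. 154.] [266. 224.]
```

```bash
python3 -m inch '0 0 4 0;0 0 3 0;0 0 2.3 0;0 0 1.1 0;0 0 0 0;0 0 0 0'; python3 -m inch '0 0 0 0;0 0 0 0;0 0 0 0;0 0 0 0;0 0 0 0;0 0 0 0;0 0 0 0;0 0 0 0' -1 30; python3 -m inch '0 0 -2 0;0 0 -3 0;0 0 -3 0;0 0 0 0;0 0 0 0'
```

```text
time: 14.2
eef_pos: [0.5729, 0.38, 0.0035]
tool_rot: [3.14, 0.0, 2.63]
contact_force: [-0.3, 0.2, 0.5]
width: 0.0852
grip_force: 0.0
time: 15.2
eef_pos: [0.5726, 0.3795, 0.0025]
tool_rot: [3.141, 0.0, 2.63]
contact_force: [0.4, -0.2, 4.8]
width: 0.0215
grip_force: 30.1
time: 15.82
eef_pos: [0.5724, 0.3789, 0.0821]
tool_rot: [-3.141, 0.0, 2.63]
contact_force: [0.3, -0.2, -1.0]
width: 0.0213
grip_force: 29.5
```

```bash
python3 -m inch '0 0 -1 0;-1.09 -5.48 0 0;-1.09 -5.48 0 0;-1.09 -5.48 0 0;-1.09 -5.48 0 0;-1.09 -5.48 0 0;-1.09 -5.48 0 0;-1.09 -5.48 0 0;-1.09 -5.48 0 0'; python3 -m inch '0 0 0 -8.2;0 0 0 -8.2;0 0 0 -8.1;0 0 0 0;0 0 0 0;0 0 0 0'
python3 - <<'E'
from seg import *
d=cam('wrist');s=env.observe();print(s['eef_pos'],s['tool_rot'],s['qpos'].round(2))
o=cv2.resize(d['frame'][:,:,::-1],(640,480));cv2.imwrite('pics/w5.png',o)
E
```

```text
time: 16.95
eef_pos: [0.4331, -0.0472, 0.0924]
tool_rot: [-3.141, 0.0, 2.63]
contact_force: [0.5, -0.4, -1.0]
width: 0.0217
grip_force: 29.7
time: 17.7
eef_pos: [0.4339, -0.0456, 0.0924]
tool_rot: [-3.141, 0.0, 3.056]
contact_force: [-0.0, -0.4, -0.6]
width: 0.0211
grip_force: 29.8
[ 0.43387958 -0.04557782  0.09236612] [-3.14118289e+00  1.27010685e-04  3.05639386e+00] [ 1.01  0.71 -1.36  2.12  0.84  1.03  0.68]
```

View pics/w5.png

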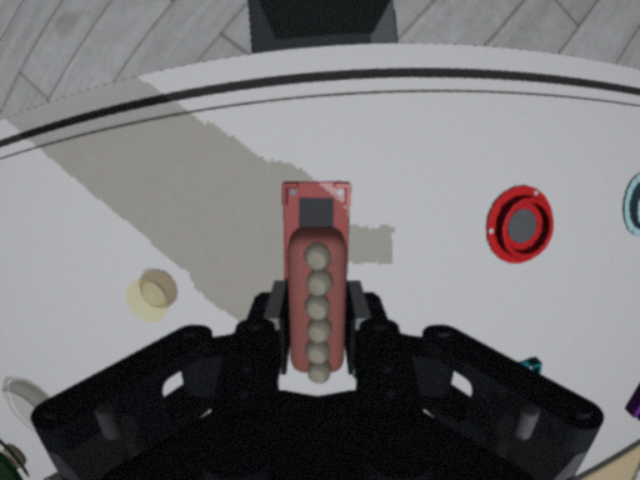

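The jaw is held level, centred on and aligned with the pink cradle (far brackets at (291,192) and (343,192)). I'll lower it.

```bash
python3 -m inch '-0.15 0 3 0;0 0 3 0;0 0 1.5 0;0 0 1 0;0 0 0 0;0 0 0 0' ; python3 -m inch '0 0 0 0;0 0 0 0;0 0 0 0;0 0 0 0' 1; python3 -m inch '0 0 -2 0;0 0 -3 0;0 0 -5 0;0 0 0 0;0 0 0 0'
python3 - <<'E'
from seg import *
d=cam('wrist');s=env.observe();print(s['eef_pos'],s['tool_rot'],s['qpos'].round(2))
o=cv2.resize(d['frame'][:,:,::-1],(640,480));cv2.imwrite('pics/w6.png',o)
E
```

```text
time: 18.5
eef_pos: [0.4358, -0.0457, 0.0079]
tool_rot: [-3.142, 0.001, 3.057]
contact_force: [-0.8, -0.2, -0.6]
width: 0.0216
grip_force: 30.0
time: 19.0
eef_pos: [0.4353, -0.0458, 0.0073]
tool_rot: [-3.142, 0.0, 3.057]
contact_force: [-0.3, -0.1, -0.1]
width: 0.0855
grip_force: 0.0
time: 19.62
eef_pos: [0.4351, -0.0462, 0.1069]
tool_rot: [-3.141, -0.0, 3.057]
contact_force: [0.2, -0.6, -0.8]
width: 0.0855
grip_force: 0.0
[ 0.43476133 -0.04607412  0.1065145 ] [-3.14115300e+00 -1.08974172e-03  3.05725716e+00] [ 1.03  0.69 -1.38  2.11  0.81  1.05  0.71]
```

View pics/w6.png

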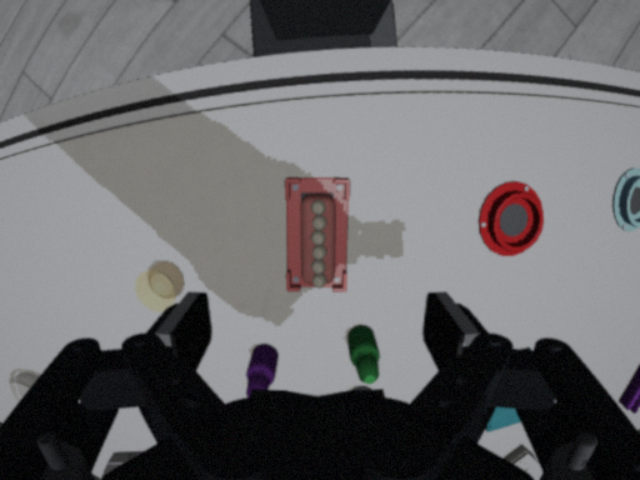

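The jaw lies between the four brackets, centred near (318,240). Next is the blue bottle.

```bash
python3 -m inch '-4.55 1.23 0 0;-4.55 1.23 0 0;-4.55 1.23 0 0;0 0 0 0;0 0 0 0'
python3 - <<'E'
from seg import *
d=cam('wrist');s=env.observe();print(s['eef_pos'],s['tool_rot'],s['qpos'].round(2))
np.savez('pics/w7.npz',**{k:d[k] for k in('frame','cx','cy','f','fish','T')})
o=cv2.resize(d['frame'][:,:,::-1],(640,480));cv2.imwrite('pics/w7.png',o)
E
```

```text
time: 20.3
eef_pos: [0.5732, -0.02, 0.1059]
tool_rot: [-3.141, -0.003, 3.059]
contact_force: [0.1, 0.1, 0.0]
width: 0.0853
grip_force: 0.0
[ 0.57309404 -0.02034931  0.10621469] [-3.14112880e+00 -2.16831271e-03  3.05847572e+00] [ 0.76  0.83 -1.23  1.8   0.85  1.17  0.74]
```

View pics/w7.png

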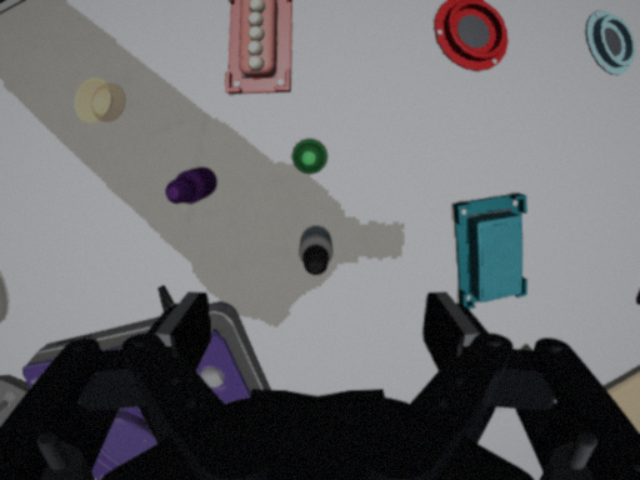

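```bash
python3 - <<'E'
from h import *
d=dict(np.load('pics/w7.npz'))
print('cap',hit(d,252.8,208.8,.058),'shoulder/base centre',hit(d,252.5,193.,.02))
for z in(0.,.04): print('tray',z,hit(d,np.array([218,150,130])*.8,np.array([303,322,293])*.8,z).round(3))
E
```

```text
cap [ 0.57177009 -0.01987041] shoulder/base centre [ 0.57107225 -0.02017233]
tray 0.0 [[ 0.618 -0.098]
 [ 0.633 -0.16 ]
 [ 0.607 -0.172]]
tray 0.04 [[ 0.601 -0.084]
 [ 0.613 -0.136]
 [ 0.591 -0.146]]
```

The black cap is at (316,261), midway between the fingers, and the tray corner at (218,303) clears them. I'll grasp with the fingers partly open.

```bash
python3 -m inch '0.1 0 3 0;0 0 3 0;0 0 2 0;0 0 1.2 0;0 0 0 0;0 0 0 0' 0.3; python3 -m inch '0 0 0 0;0 0 0 0;0 0 0 0;0 0 0 0;0 0 0 0;0 0 0 0;0 0 0 0;0 0 0 0' -1 25; python3 -m inch '0 0 -2 0;0 0 -3 0;0 0 -4 0;0 0 0 0;0 0 0 0'
```

```text
time: 21.1
eef_pos: [0.574, -0.0201, 0.0161]
tool_rot: [3.141, 0.001, 3.058]
contact_force: [-0.0, 0.3, 0.3]
width: 0.0556
grip_force: 0.0
time: 22.1
eef_pos: [0.5738, -0.0203, 0.0159]
tool_rot: [-3.141, 0.001, 3.057]
contact_force: [-0.8, -0.5, 5.4]
width: 0.0196
grip_force: 24.6
time: 22.72
eef_pos: [0.5733, -0.0207, 0.1055]
tool_rot: [-3.141, 0.0, 3.057]
contact_force: [-0.7, -0.9, -1.2]
width: 0.0193
grip_force: 24.7
```

```bash
python3 -m inch '2.79 4.07 0 0;2.79 4.07 0 0;2.79 4.07 0 0;2.79 4.07 0 0;2.79 4.07 0 0;2.79 4.07 0 0;0 0 0 0;0 0 0 0;0 0 0 0'
python3 - <<'E'
from seg import *
d=cam('wrist');s=env.observe();print(s['eef_pos'],s['tool_rot'],s['qpos'].round(2))
np.savez('pics/w8.npz',**{k:d[k] for k in('frame','cx','cy','f','fish','T')})
o=cv2.resize(d['frame'][:,:,::-1],(640,480));cv2.imwrite('pics/w8.png',o)
E
```

```text
time: 23.85
eef_pos: [0.4277, 0.2357, 0.1048]
tool_rot: [-3.141, -0.001, 3.055]
contact_force: [1.1, -0.5, -0.4]
width: 0.0197
grip_force: 24.7
[0.42776008 0.23575488 0.10485039] [-3.14092782e+00 -5.83400140e-04  3.05516187e+00] [ 0.32  0.7  -1.26  2.    0.79  1.05  0.16]
```

View pics/w8.png

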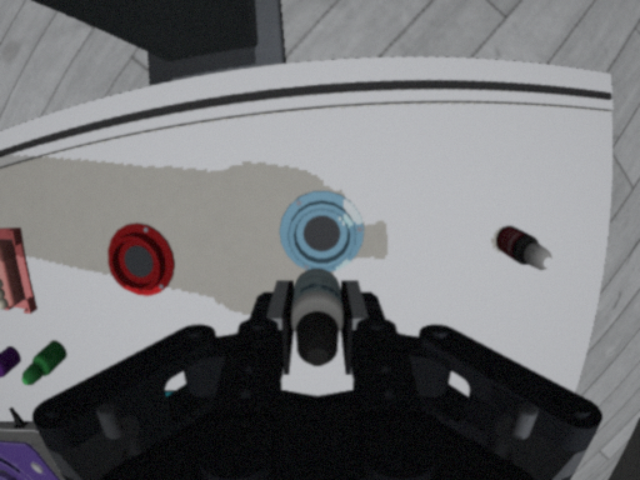

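```bash
python3 - <<'E'
from h import *
d=dict(np.load('pics/w8.npz'))
print('well',hit(d,257.6,186.4,.004),hit(d,256.8,185.2,.003),'redw floor',hit(d,138*.8,260*.8,.004),'redbottle',hit(d,408.,193.,.004),hit(d,541*.8,259*.8,.058))
E
```

```text
well [0.42443967 0.23977721] [0.42359115 0.23918154] redw floor [0.43303586 0.10128152] redbottle [0.44244124 0.37924787] [0.43829302 0.37260446]
```

The blue well's floor is at (322,233) and the bottle is held upright. After a small correction I'll lower it.

```bash
python3 -m inch '0.25 0.25 2 0;0 0 3 0;0 0 2 0;0 0 1.4 0;0 0 0 0;0 0 0 0' ; python3 -m inch '0 0 0 0;0 0 0 0;0 0 0 0;0 0 0 0' 0.3; python3 -m inch '0 0 -2 0;0 0 -3 0;0 0 -5 0;0 0 0 0;0 0 0 0'
```

```text
time: 24.65
eef_pos: [0.4248, 0.2398, 0.0211]
tool_rot: [3.141, -0.0, 3.057]
contact_force: [0.1, 0.1, 0.1]
width: 0.0195
grip_force: 25.9
time: 25.15
eef_pos: [0.425, 0.2397, 0.0214]
tool_rot: [3.142, 0.0, 3.057]
contact_force: [0.4, -0.5, -0.1]
width: 0.0558
grip_force: 0.0
time: 25.78
eef_pos: [0.425, 0.2393, 0.121]
tool_rot: [-3.141, 0.0, 3.057]
contact_force: [0.8, -0.0, 0.1]
width: 0.0554
grip_force: 0.0
```

```bash
python3 -m inch '-0.13 4.63 0 0;-0.13 4.63 0 0;-0.13 4.63 0 0;0 0 1.4 0;0 0 0 0;0 0 0 0'
python3 - <<'E'
from seg import *
d=cam('wrist');s=env.observe();print(s['eef_pos'],s['tool_rot'],s['qpos'].round(2))
np.savez('pics/w9.npz',**{k:d[k] for k in('frame','cx','cy','f','fish','T')})
o=cv2.resize(d['frame'][:,:,::-1],(640,480));cv2.imwrite('pics/w9.png',o)
E
```

```text
time: 26.52
eef_pos: [0.4405, 0.3764, 0.1066]
tool_rot: [-3.14, -0.001, 3.057]
contact_force: [0.6, 0.9, 1.0]
width: 0.0555
grip_force: 0.0
[0.44077029 0.37656708 0.10706994] [-3.14064360e+00 -9.66692254e-05  3.05624326e+00] [-0.01  0.79 -1.17  1.78  0.8   1.14  0.03]
```

View pics/w9.png

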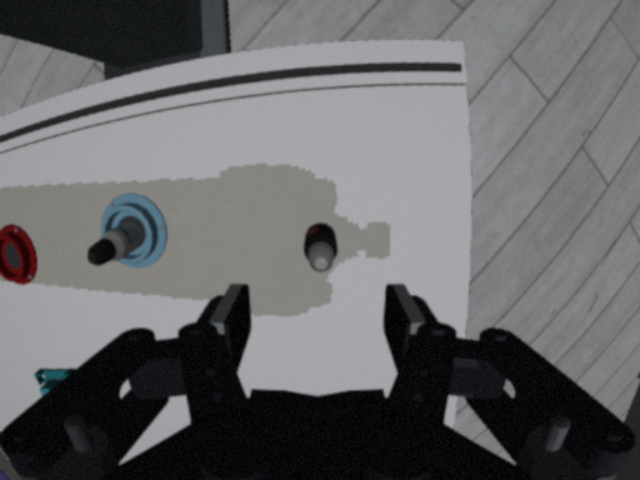

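The blue bottle stands in its well at (133,232). The red bottle's cap is at (320,259), between the fingers, so I'll grasp it.

```bash
python3 -m inch '0.15 0.2 3 0;0 0 3 0;0 0 2 0;0 0 1.2 0;0 0 0 0;0 0 0 0' 0.3; python3 -m inch '0 0 0 0;0 0 0 0;0 0 0 0;0 0 0 0;0 0 0 0;0 0 0 0;0 0 0 0;0 0 0 0' -1 25; python3 -m inch '0 0 -2 0;0 0 -3 0;0 0 -5 0;0 0 0 0;0 0 0 0'
```

```text
time: 27.32
eef_pos: [0.4394, 0.3805, 0.0161]
tool_rot: [3.141, 0.001, 3.057]
contact_force: [0.2, 0.3, 0.9]
width: 0.0556
grip_force: 0.0
time: 28.32
eef_pos: [0.4394, 0.3802, 0.0158]
tool_rot: [3.141, 0.001, 3.057]
contact_force: [-0.2, -1.4, 5.6]
width: 0.0199
grip_force: 24.6
time: 28.95
eef_pos: [0.4393, 0.3796, 0.1157]
tool_rot: [-3.141, 0.001, 3.057]
contact_force: [0.9, -0.7, 0.4]
width: 0.0196
grip_force: 24.7
```

```bash
python3 -m inch '-0.37 -5.56 0 0;-0.37 -5.56 0 0;-0.37 -5.56 0 0;-0.37 -5.56 0 0;-0.37 -5.56 0 0;0 0 1 0;0 0 0 0;0 0 0 0'
python3 - <<'E'
from seg import *
d=cam('wrist');s=env.observe();print(s['eef_pos'],s['tool_rot'],s['qpos'].round(2))
np.savez('pics/w10.npz',**{k:d[k] for k in('frame','cx','cy','f','fish','T')})
for z in (.003,.01): print(rect(d,blob(d,256,185,0,smin=100,win=45),z))
o=cv2.resize(d['frame'][:,:,::-1],(640,480));cv2.imwrite('pics/w10.png',o)
E
```

```text
time: 29.95
eef_pos: [0.4339, 0.1032, 0.1054]
tool_rot: [3.141, -0.0, 3.06]
contact_force: [0.7, 0.5, -0.6]
width: 0.0199
grip_force: 24.7
[0.43397405 0.10326118 0.10549398] [3.14087701e+00 3.43297277e-05 3.06080225e+00] [ 0.66  0.67 -1.32  2.09  0.78  1.02  0.41]
[435.  101.7  56.1  59.2  22.8]
[433.1 101.9  54.5  57.5  22.8]
```

View pics/w10.png

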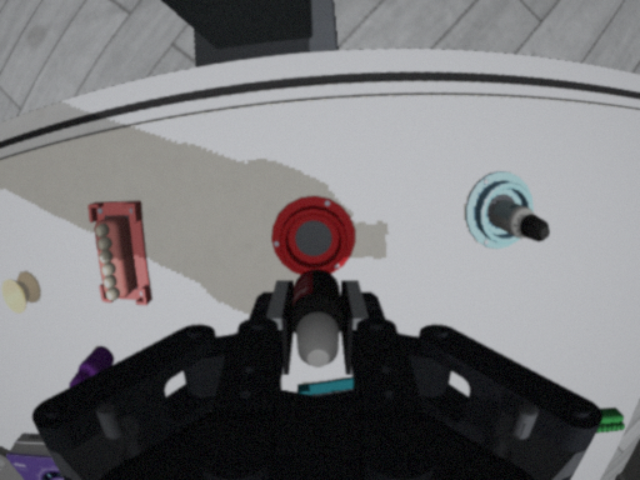

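The red well is at (314,237), about 1.5 mm toward −y from the tool. I'll correct for that, lower and release.

```bash
python3 -m inch '-0.1 -0.15 2 0;0 0 3 0;0 0 2 0;0 0 1.45 0;0 0 0 0;0 0 0 0' ; python3 -m inch '0 0 0 0;0 0 0 0;0 0 0 0;0 0 0 0' 0.3; python3 -m inch '0 0 -3 0;0 0 -5 0;0 0 -5 0;0 0 -6 0;0 0 -6 0;0 0 0 0;0 0 0 0'
python3 - <<'E'
from seg import *
w=cam('wrist')['frame'];s=cam('side')['frame']
o=np.hstack([cv2.resize(w[60:360],(400,234)),cv2.resize(s[140:310,150:350],(400,340))[:234]]) if 0 else None
a=cv2.resize(w,(560,420))[:300];b=cv2.resize(s[140:310,150:350],(353,300))
cv2.imwrite('pics/end.png',np.hstack([a[:,:440],b])[:,:,::-1])
E
```

```text
time: 30.75
eef_pos: [0.4352, 0.1005, 0.0211]
tool_rot: [3.141, 0.0, 3.059]
contact_force: [-0.9, 0.3, 0.8]
width: 0.0197
grip_force: 24.9
time: 31.25
eef_pos: [0.4351, 0.0997, 0.0208]
tool_rot: [-3.142, 0.0, 3.057]
contact_force: [0.9, 0.3, 0.3]
width: 0.0556
grip_force: 0.0
time: 32.12
eef_pos: [0.4349, 0.0992, 0.2705]
tool_rot: [-3.14, 0.001, 3.057]
contact_force: [0.6, -0.2, -0.7]
width: 0.0556
grip_force: 0.0
```

View pics/end.png

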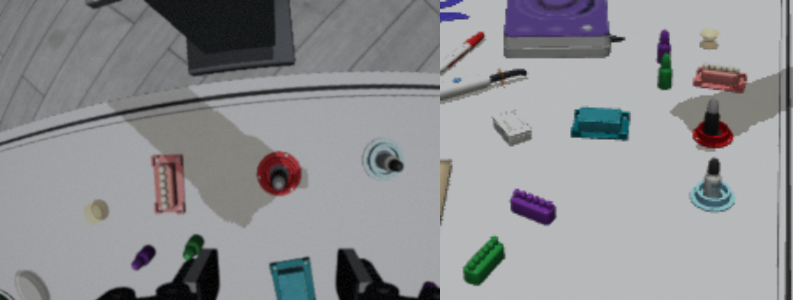

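All four pieces are in place. The jaw is at (170,184), the red bottle at (279,175), the blue bottle at (385,158) and the box at (292,280). The side view shows the bottles upright and the dish and case untouched.

```bash
python3 -c "
from cell import env
print(env.close_job())"
```

```text
the job is handed in; nothing more can be done
None
```

I put all four pieces in the docks of their own colour and released them, left the dish and case untouched, and handed the job in at about 32 s; no verdict came back.

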